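Seat the tub lid and wedge it snug with the taper blade

ROBOT

A 6-joint arm with a two-finger parallel gripper is mounted at the origin on the work surface. World frame = base frame: x ahead of the robot, y to its left, z up, the work surface at z = 0. Lengths are in m, angles in rad, forces in N, time in s.
With the tool pointing down it reaches from about 0.325 to 0.85 m from the base axis. Payload 4.4 kg.
Tool frame: the origin (TCP) lies between the finger pads; the fingertips stand tip_extent ahead of it and the grasp point (between the pads) lies 6 mm ahead of it (tip_extent is the distance from the TCP to the fingertips, in m); z points along the fingers, x is the direction in which the jaws open and shut, and the axes are right-handed (so a half turn about z gives the same grasp; the last joint's range is limited). The gripper opens to 94 mm and grips with 3 to 60 N. Pads are 16 mm wide; open, the fingers measure 119 mm over their backs; the gripper's body (75 mm by 177 mm) begins 78 mm behind the grasp point.
Start: joints at [-1.407, 0.207, 1.542, -0, 1.393, -0.15], TCP at [0.178, -0.547, 0.23] pointing down, gripper open.
Joint ranges: [-2.73, 2.73], [-0.86, 2.22], [0.23, 2.46], [-1.11, 4.25], [0.08, 2.63], [-2.82, 2.82]. Speed limits (rad/s): [2.79, 2.79, 3.14, 3.14, 3.14, 3.14].

INTERFACE

Orientations are given as a unit quaternion [x, y, z, w].
In Python, from bench import sense, get_image, sign_off, masks_of, spot_point, tip_extent gives the robot as it stands.
- The arm moves only by the tool jog_arm, never from a script. Its arguments are lists of equal length, an entry for each row: "jaw": the opening, from 0 (shut) to 1 (fully open); "slide": the shift along the tool's x, y, z in units of 25 mm (1.0 is 25 mm), a list of three; "rot": the turn, a rotation vector about the tool's x, y, z in units of 6 degrees (1.0 is 6 degrees), a list of three. In form: {"jaw": [jaw, ...], "slide": [[tx, ty, tz], ...], "rot": [[wx, wy, wz], ...]}. A call has 1 to 8 rows; each row is the pose to reach, as a shift and turn from the pose commanded when the call began, along the tool's axes at that moment; what a row does not reach only later rows make up. A row lasts 1/12 s, in which the tool goes at most 41.7 mm and 7.16 degrees, less where a joint would pass 70% of its speed; a pose out of reach is approached as far as the arm can. A call with a gripper value outside its range is refused whole. The fingers move at their own pace and stop on an object; the grip force is fixed at half the most. Time passes only in rows, so rows that repeat a pose let the fingers close. It gives the time, the measured TCP pose, the force and the opening at its end, in the units of the state.
- sense(): the state, without advancing time (a new reading comes with each control period).
- get_image(name): name is "scene" or "side" or "wrist"; returns a dict with "image" (384x512x3 uint8, red, green, blue), "range_z" (384x512 float32, m along the optical axis (not along the pixel's ray), 0 where there is no reading), "mtx" (3x3 intrinsics, pixels), "dist_coeffs" ([k1, k2, p1, p2, k3] as OpenCV has them; the pictures are not rectified), "origin" and "attitude" of the camera in the world. Camera axes: x right, y up, looking along -z (the intrinsics and any distortion apply to the point x, -y, -z); pixel columns grow to the right and rows downward; lengths in m; the calibration is good to about 2 mm. A picture is of the moment at which its call begins.
- sign_off(): hands the job in, once; it reports no verdict.
Trained networks look in the newest picture that a camera, given by its name, has taken for a name from the list of things; names that differ only in an ending like _2 or _b are one class to them, and where a whole thing is asked for, a point or a joint stands for the part that bears it (a point fixed in the world has none). Each returns a list of dicts, best first, with "confidence" (0 to 1); they miss things now and then, are a little off and sometimes report something else, mostly with a low value. They report only what shows in the picture. A call takes as long as a camera call. They do not tell look-alikes from the thing itself.
- masks_of(name, camera): "mask" (384x512 bool, what is visible of it) and "pixel" ([row, column] in pixels, amid what is visible of it).
- spot_point(name, camera): "pixel" ([row, column] in pixels: a listed point, or the origin of a listed thing).
The state is a dict: "t": time; "joint_positions": joint angles; "joint_velocities": joint speeds; "effort": joint torques, N m; "tool_pos": TCP position; "orientation": TCP orientation; "wrist_force": force on the tool from outside, world axes, zero at the start; "ft_torque": the same for the moment, N m; "gripper_width": opening from 0.0 (shut) to 1.0 (fully open).
Only numpy, scipy, OpenCV 4.12 (cv2) and the standard library are available. Lean on these libraries where they do the work, as an engineer would, in place of code of your own. Each camera call takes 0.05 s, during which the arm holds its last target. There are 200 camera calls.

TASK

Press the loose lid of the grey tub down on both sides of the bridge until it sits fully home and level on the rim. Then take the steel taper blade by its wooden handle and slide it tip first, straight in from the robot's side, lying flat on the lid, between the lid and the spring-backed steel plate under the bridge until it drags snugly, without forcing it; finish while still holding the blade there at that depth. Leave the other things on the bench where they are.

Things in the scene. Friction and masses are not known exactly. Their poses are not given: they have to be found in the camera images.
- tub: Grey tub fixed to the bench, 160 (x) x 120 (y) x 70 mm high; origin at the centre of its underside, z up, x away from the robot. An aluminium bridge crosses its middle along y: beam 24 mm wide in x, 106 to 116 mm above the bench, posts at y = +-74 mm; the clamp plate hangs under the beam, a black knob (30 mm across) tops it, up to 131 mm. All turns with the tub.
- lid: Loose white lid plate, 164 (x) x 124 (y) x 8 mm, 0.3 kg, with a plug below (3 mm play in the tub); origin at the centre of the plate's underside, axes as the tub's. At the start it stands 5 mm proud, level, on two stiff rubber strips in the near and far rims, 75 mm either side of the middle. Fully home its underside is 70 mm and its top 78 mm above the bench.
- lid_near (a point): Centre of the flat round grey mark (28 mm) on the lid's top, 55 mm from its middle on the robot's side (-x) of the bridge: where to press. About 9 to 12 N here sinks the near rubber strip, which then stays down; the far side is pressed on its own.
- lid_far (a point): The same mark 55 mm from the middle on the far side (+x) of the bridge.
- clamp_plate (a joint): Lift of the clamp plate against its spring, m, 0 at rest, up positive. The plate is flat steel, 40 (x) x 60 (y) x 6 mm, level, centred over the lid. It is pressed down with 1 N at rest and 4 N more for each mm of lift. A snug blade lifts it about 0.5 to 4 mm; more than 5.5 mm is forced.
- clamp_screw: The stiff black-knobbed screw that carries the clamp plate through the bridge beam (not to be touched); origin on its axis, level with the underside of the plate at rest.
- plate_edge (a point): Middle of the clamp plate's lower edge on the robot's side, 20 mm from the tub's middle: the mouth of the gap. The gap between the seated lid's top and the plate's underside is set anew each time, 5.5 to 8 mm.
- blade: Steel taper blade with an upright wooden handle, 0.12 kg, lying on its flat underside. Origin on the underside below the handle's middle; x to the tip, z up. Underside 115 mm long (x -20 to 95), 22 mm wide; the upper face slopes from 3 mm thick at the tip to 10.5 mm at x = 20 mm (1 mm per 10 mm). Handle 40 (x) x 14 (y) mm, its top 48 mm above the underside.
- blade_tip (a point): Middle of the tip edge, on the underside, 95 mm from the origin. Pushed in flat on the lid, the blade meets the plate's edge where it is as thick as the gap; from there drag grows, about 1 to 1.5 times the plate's press on it. Snug is a push of about 8 to 16 N, with the underside resting lightly on the lid (leaning on the lid adds drag of its own).
- blade_grip (a point): Point to grip on the handle, 33 mm above the underside, over the origin; grip across the 14 mm thickness (blade y).
- scraper: Bystander: flat scraper, 60 mm wide steel blade of even thickness, lying wooden handle, 165 mm long, up to 20 mm high; origin under its middle.
- tape: Bystander: tape measure, 65 x 35 x 60 mm; origin under its middle.
- jar: Bystander: jar, 72 mm across, 100 mm high; origin under its middle.
- pot: Bystander: open grey cup, 84 mm across, 95 mm high; origin under its middle.
- screwdriver: Bystander: screwdriver lying on the bench; origin under its middle.
Not all that is in view belongs to the job. Of the things like the lid, leave any that is purple; of the rest the larger one is meant. What is shaped like the blade but black is not meant.

How it is judged:
On the way, in this order (a step that is already met when the one before it is completed fails the run):
1. the lid is fully home and level on the tub (z of lid in the frame of tub between 0.068 and 0.0717 m and angle between lid's own z axis and vertical below 0.018 rad), for 0.2 s.
2. the blade's tip is between the lid and the clamp plate, from the robot's side, held by the fingers (x of blade_tip in the frame of tub above -0.008 m and y of blade_tip in the frame of tub between -0.022 and 0.022 m and x of blade in the frame of tub below -0.03 m and z of blade_tip in the frame of tub between 0.074 and 0.086 m and contact force between the fingers and blade above 2 N), for 0.1 s.
At the end, for the whole second after the job is handed in: Lid on the rim (within 1.7 mm) and level (0.018 rad); blade flat (0.07 rad), straight (0.15 rad), tip 12 mm or more past the plate edge from the robot side, pressed by the plate with 2.5 to 24 N (lift under 5 mm), over 1 N on the lid, still, held by the fingers (all of step 1 and all of step 2 and angle between the x axis of blade and the x axis of tub, either way round below 0.15 rad and angle between blade's own z axis and vertical below 0.07 rad and value of joint clamp_plate below 0.005 m and contact force between blade and clamp_screw between 2.5 and 24 N and contact force between blade and lid above 1 N and linear speed of blade below 0.01 m/s); the arm keeps its last pose, push and grip.
It fails at once if the blade is forced: the clamp plate is lifted more than 5.5 mm (value of joint clamp_plate above 0.0055 m).
It fails at once if a bystander is shifted by more than 30 mm (distance of any of scraper, tape, jar, pot, screwdriver from where it was at the start of the episode above 0.03 m).
It also fails if it takes over 72 s, if anything falls off the work surface, if the arm or the gripper's body presses on something with over 40 N, if the wrist force passes 120 N, or if a joint passes its speed limit or range.

## Working session

There is one attempt and no reset: what is moved stays moved. The work goes in short steps, Python scripts to look and compute and a tool call to move; the robot and the scene stay as the last step left them, time stands still between calls to the robot, and variables do not carry over. Pictures are saved under pics/ and viewed, about 8 in all and at most 12, crops included, and the job is handed in when it is done.

Besides the shell and the picture viewer there is one more tool, called after "Emit:" as name(argument=value, ...), one argument or row to a line, values as JSON. jog_arm: Moves the arm, as the interface text tells. Its arguments: {"type":"object","properties":{"jaw":{"type":"array","items":{"type":"number"}},"slide":{"type":"array","items":{"type":"array","items":{"type":"number"}}},"rot":{"type":"array","items":{"type":"array","items":{"type":"number"}}}},"required":["jaw","slide","rot"]}

```bash
mkdir -p pics
cat > h.py <<'E'
import numpy as np, cv2
from scipy.spatial.transform import Rotation as R
from bench import sense,get_image,sign_off,masks_of,spot_point,tip_extent
def att(d):
    a=np.array(d["attitude"],float)
    return R.from_quat(a).as_matrix() if a.size==4 else a.reshape(3,3)
def ray(d,px):
    px=np.atleast_2d(np.array(px,float))
    u=cv2.undistortPoints(px[:,::-1].reshape(-1,1,2).copy(),np.array(d["mtx"]),np.array(d["dist_coeffs"])).reshape(-1,2)
    return np.c_[u[:,0],-u[:,1],-np.ones(len(u))]@att(d).T
def onz(d,px,z):
    r=ray(d,px);o=np.array(d["origin"]);return o+r*((z-o[2])/r[:,2])[:,None]
def deproj(d,px):
    px=np.atleast_2d(px).astype(int);zz=d["range_z"][px[:,0],px[:,1]]
    k=zz>0
    return np.array(d["origin"])+ray(d,px[k])*zz[k][:,None]
def proj(d,P):
    c=(np.atleast_2d(P)-np.array(d["origin"]))@att(d);c=c*[1,-1,-1]
    q,_=cv2.projectPoints(c,np.zeros(3),np.zeros(3),np.array(d["mtx"]),np.array(d["dist_coeffs"]));return q.reshape(-1,2)[:,::-1]
def save(d,n,s=1): 
    im=d["image"][:,:,::-1]; cv2.imwrite("pics/"+n,im if s==1 else cv2.resize(im,None,fx=s,fy=s))
E
python3 - <<'E'
from h import *
np.set_printoptions(precision=4,suppress=True)
s=sense();print(s["tool_pos"],s["orientation"],s["wrist_force"],s["gripper_width"],tip_extent)
for c in ["scene","side"]:
    d=get_image(c);save(d,c+"0.png",1.5);print(c,d["origin"])
    for n in ["tub","lid","blade","clamp_screw","scraper","tape","jar","pot","screwdriver"]:
        for m in masks_of(n,c)[:4]:
            P=deproj(d,np.argwhere(m["mask"]))
            if len(P): print(n,round(m["confidence"],2),np.array(m["pixel"]),len(P),"med",np.median(P,0),"lo",np.percentile(P,2,0),"hi",np.percentile(P,98,0))
    for n in ["lid_near","lid_far","plate_edge","blade_tip","blade_grip","blade","tub"]:
        for m in spot_point(n,c)[:3]: print("pt",n,round(m["confidence"],2),np.array(m["pixel"]),deproj(d,np.round(m["pixel"])))
E
```

```text
[ 0.1779 -0.546   0.2293] [ 0.8092 -0.5875 -0.0008 -0.0008] [ 0.3163 -0.0428 -0.1991] 0.99577967057298 0.025
scene [0.9333 0.5865 1.0213]
tub 0.97 [240.5 243.7] 1496 med [0.5882 0.1207 0.0652] lo [ 0.5155 -0.0021  0.0029] hi [0.6634 0.1524 0.13  ]
lid 0.72 [225.9 231.4] 1742 med [0.5992 0.0729 0.0833] lo [0.4966 0.0038 0.0756] hi [0.6596 0.1334 0.0872]
lid 0.67 [168.4 225.7] 271 med [ 0.4488 -0.1732  0.0097] lo [ 0.4095 -0.194  -0.0001] hi [ 0.5133 -0.1442  0.0503]
lid 0.6 [226.7 393.1] 1781 med [0.1774 0.3313 0.0184] lo [0.093  0.2559 0.0136] hi [0.2596 0.4055 0.0227]
lid 0.57 [147.8 194.4] 577 med [ 0.485  -0.3282  0.0136] lo [ 0.4277 -0.3786  0.0088] hi [ 0.5413 -0.2785  0.0176]
blade 0.81 [209.  182.9] 197 med [ 0.6538 -0.1074  0.0104] lo [ 0.6282 -0.142   0.0021] hi [ 0.6916 -0.0574  0.0507]
blade 0.66 [167.7 225.2] 236 med [ 0.457  -0.1725  0.0099] lo [ 0.4181 -0.1885 -0.0001] hi [ 0.5131 -0.1446  0.0502]
blade 0.63 [189.7 270.6] 280 med [0.4032 0.0056 0.0106] lo [ 0.3904 -0.0688  0.0008] hi [0.4158 0.0399 0.0507]
blade 0.26 [311.2 226.4] 1137 med [0.7519 0.2487 0.0515] lo [0.7
[... 3605 characters left out ...]
oints(px[:,::-1].reshape(-1,1,2).copy(),np.array(d["mtx"]),np.array(d["dist_coeffs"])).reshape(-1,2)
      ~~~~~~~~~~~~~~~~~~~^^^^^^^^^^^^^^^^^^^^^^^^^^^^^^^^^^^^^^^^^^^^^^^^^^^^^^^^^^^^^^^^^^^^^^^^^^^^^^^^^
cv2.error: OpenCV(4.12.0) /io/opencv/modules/calib3d/src/undistort.dispatch.cpp:347: error: (-215:Assertion failed) CV_IS_MAT(_src) && CV_IS_MAT(_dst) && (_src->rows == 1 || _src->cols == 1) && (_dst->rows == 1 || _dst->cols == 1) && _src->cols + _src->rows - 1 == _dst->rows + _dst->cols - 1 && (CV_MAT_TYPE(_src->type) == CV_32FC2 || CV_MAT_TYPE(_src->type) == CV_64FC2) && (CV_MAT_TYPE(_dst->type) == CV_32FC2 || CV_MAT_TYPE(_dst->type) == CV_64FC2) in function 'cvUndistortPointsInternal'
```

View pics/scene0.png

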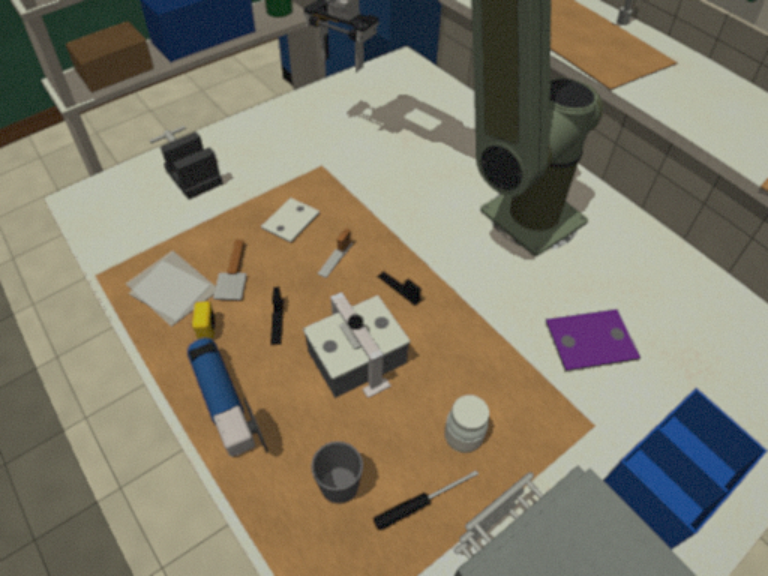

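View pics/side0.png

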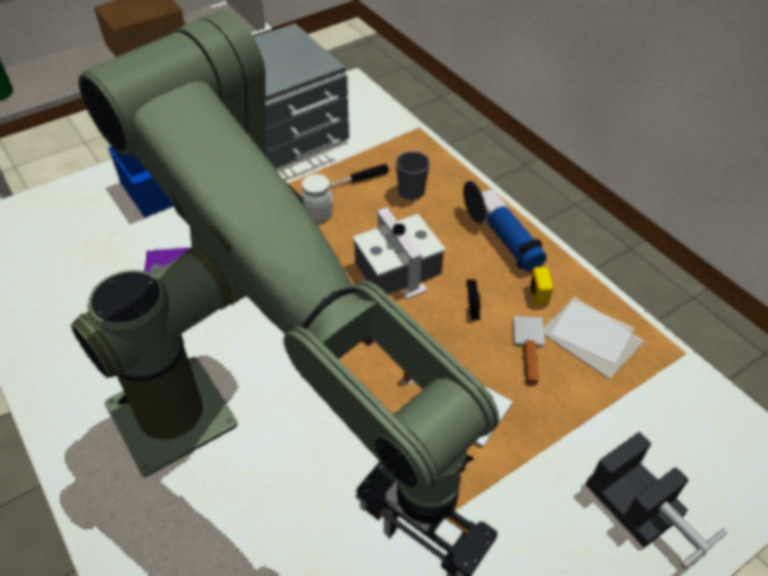

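The scene picture shows the tub at about (355,340) with the bridge along world y. The steel blade with the wooden handle is at (335,255). The two black look-alikes are at (277,315) and (402,288), and the side view agrees.

```bash
cat >> h.py <<'E'
np.set_printoptions(precision=4,suppress=True)
def plan(pos,yaw,s=None):
    """tool down, tool x at world angle yaw (deg); prints slide/rot from measured pose"""
    s=s or sense();Rm=R.from_quat(s["orientation"])
    a=np.radians(yaw);T=R.from_matrix(np.array([[np.cos(a),np.sin(a),0],[np.sin(a),-np.cos(a),0],[0,0,-1]]).T)
    print("slide",Rm.inv().apply(np.array(pos)-s["tool_pos"])/0.025,"rot",np.degrees((Rm.inv()*T).as_rotvec())/6)
E
python3 - <<'E'
from h import *
for c in ["scene","side"]:
    d=get_image(c)
    for m in masks_of("lid",c)+masks_of("tub",c):
        P=deproj(d,np.argwhere(m["mask"]))
        if len(P)<300 or abs(np.median(P[:,0])-.57)>.06 or abs(np.median(P[:,1])-.07)>.08: continue
        Q=P[abs(P[:,2]-.084)<.012]
        print(c,m["confidence"],len(Q),cv2.minAreaRect(Q[:,:2].astype(np.float32)))
plan([0.40,-0.20,0.30],-65)
E
```

```text
scene 0.77 1707 ((0.5771660804748535, 0.06901267170906067), (0.1258412003517151, 0.16635237634181976), 82.41038513183594)
scene 0.94 128 ((0.5765670537948608, 0.0732082724571228), (0.15367767214775085, 0.043231964111328125), 83.40885925292969)
side 0.78 1003 ((0.5764577984809875, 0.06687253713607788), (0.13148248195648193, 0.16752858459949493), 82.68852233886719)
side 0.91 152 ((0.5520138144493103, 0.06605313718318939), (0.13446113467216492, 0.16286082565784454), 5.268059730529785)
slide [-10.4396 -12.7376  -2.7821] rot [ 0.0002 -0.     -1.1607]
```

Emit:
jog_arm(
  jaw=[1,1,1,1,1,1,1,1],
  slide=[
    [0,0,-2.8],
    [0,0,-2.8],
    [-10.4,-12.7,-2.8],
    [-10.4,-12.7,-2.8],
    [-10.4,-12.7,-2.8],
    [-10.4,-12.7,-2.8],
    [-10.4,-12.7,-2.8],
    [-10.4,-12.7,-2.8],
  ],
  rot=[
    [0,0,0],
    [0,0,0],
    [0,0,-1.1],
    [0,0,-1.1],
    [0,0,-1.1],
    [0,0,-1.1],
    [0,0,-1.1],
    [0,0,-1.1],
  ],
)

```text
t: 2.47
tool_pos: [0.3135, -0.3345, 0.3006]
orientation: [0.841, -0.54, 0.0, 0.0]
wrist_force: [1.6, -1.1, -0.1]
gripper_width: 0.999
```

Emit:
jog_arm(
  jaw=[1,1,1,1,1,1,1,1],
  slide=[
    [-5,-7,0],
    [-5,-7,0],
    [-5,-7,0],
    [-5,-7,0],
    [-5,-7,0],
    [-5,-7,0],
    [-5,-7,0],
    [-5,-7,0],
  ],
  rot=[
    [0,0,0],
    [0,0,0],
    [0,0,0],
    [0,0,0],
    [0,0,0],
    [0,0,0],
    [0,0,0],
    [0,0,0],
  ],
)

```text
t: 3.13
tool_pos: [0.4198, -0.1498, 0.3005]
orientation: [0.842, -0.539, 0.0, 0.0]
wrist_force: [0.0, -0.8, 0.2]
gripper_width: 0.998
```

Run:
```python
from h import *
d=get_image("wrist");save(d,"w1.png");print(sense()["tool_pos"],d["origin"],att(d))
for n in ["blade","tub","lid"]:
    for m in masks_of(n,"wrist")[:3]:
        P=deproj(d,np.argwhere(m["mask"]));print(n,m["confidence"],m["pixel"],len(P),np.median(P,0))
```

```text
[ 0.4195 -0.1505  0.3004] [ 0.4806 -0.121   0.4553] [[ 0.4192  0.8836  0.2085]
 [-0.9079  0.408   0.0963]
 [ 0.     -0.2297  0.9733]]
blade 0.9 [10.6, 317.8] 692 [ 0.6331 -0.1357  0.0284]
blade 0.7 [138.9, 166.4] 1381 [ 0.4052 -0.0116  0.0094]
blade 0.67 [139.6, 283.8] 1226 [ 0.4665 -0.1709  0.0086]
tub 0.95 [22.4, 187.9] 2229 [0.5544 0.009  0.0355]
lid 0.84 [172.2, 382.3] 4389 [ 0.488  -0.3294  0.0131]
lid 0.69 [15.3, 137.2] 3840 [0.5175 0.0454 0.0838]
lid 0.16 [32.0, 421.7] 3111 [ 0.6672 -0.2688  0.0135]
```

View pics/w1.png

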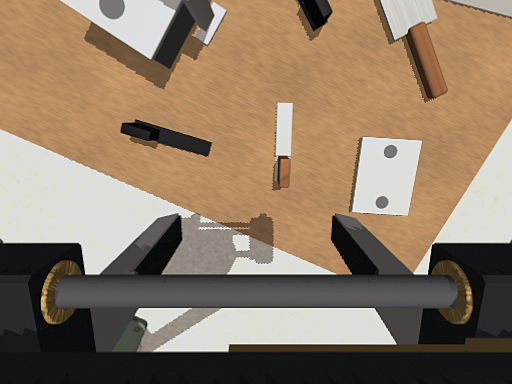

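The wrist picture shows the steel blade at column 284 (tip at row 103, handle at rows 155-188) and the tub at top left. Next I go above the near mark.

Run:
```python
from h import *
plan([0.522,0.075,0.30],-97.5)
```

```text
slide [-6.5305 -7.4874  0.0123] rot [ 0.0035 -0.0016  5.3289]
```

Emit:
jog_arm(
  jaw=[0,0,0,0,0,0,0,0],
  slide=[
    [-6.5,-7.5,0],
    [-6.5,-7.5,0],
    [-6.5,-7.5,0],
    [-6.5,-7.5,0],
    [-6.5,-7.5,0],
    [-6.5,-7.5,0],
    [-6.5,-7.5,0],
    [-6.5,-7.5,0],
  ],
  rot=[
    [0,0,5.3],
    [0,0,5.3],
    [0,0,5.3],
    [0,0,5.3],
    [0,0,5.3],
    [0,0,5.3],
    [0,0,5.3],
    [0,0,5.3],
  ],
)

```text
t: 4.0
tool_pos: [0.524, 0.0791, 0.3001]
orientation: [-0.663, 0.749, 0.001, 0.001]
wrist_force: [0.4, -0.9, 0.1]
gripper_width: 0.469
```

```bash
cat > lid.py <<'E'
from h import *
import sys
d=get_image("wrist");save(d,sys.argv[1]);print(sense()["tool_pos"],sense()["wrist_force"])
for m in masks_of("lid","wrist")[:2]:
    P=deproj(d,np.argwhere(m["mask"]))
    Q=P[abs(P[:,2]-.082)<.012]
    if len(Q)<500: continue
    print("lid",m["confidence"],np.median(P,0),cv2.minAreaRect(Q[:,:2].astype(np.float32)))
    A=np.c_[Q[:,:2]-[.577,.068],np.ones(len(Q))];print("plane",np.linalg.lstsq(A,Q[:,2],rcond=None)[0])
for n in ["lid_near","lid_far","plate_edge"]:
    for m in spot_point(n,"wrist")[:2]:
        print(n,round(m["confidence"],2),np.array(m["pixel"]),onz(d,m["pixel"],.083))
E
python3 lid.py w2.png
```

```text
[0.5231 0.0768 0.3   ] [ 0.2481  0.0058 -0.1365]
lid 0.94 [0.6021 0.0664 0.0836] ((0.5797426104545593, 0.06727558374404907), (0.12408164888620377, 0.16385523974895477), 82.4148941040039)
plane [0.0001 0.0003 0.0836]
lid_near 0.86 [170.7 262.5] [[0.5277 0.0725 0.083 ]]
lid_far 0.71 [ 80.2 260. ] [[0.634 0.063 0.083]]
lid_far 0.67 [185.9 100.5] [[0.5329 0.2776 0.083 ]]
plate_edge 0.61 [145.7 262.8] [[0.5584 0.0685 0.083 ]]
```

View pics/w2.png

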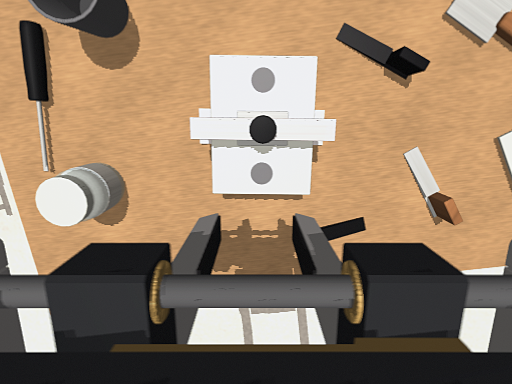

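The wrist picture shows both marks, at (262,173) and (262,80), with the bridge between them. The measured lid is 164x124 mm at yaw -7.6°, top at 83.5 mm, as expected. Now I press the near mark.

Run:
```python
from h import *
plan([0.5245,0.0748,0.115],-97.6)
```

```text
slide [-0.0321 -0.0877  7.4141] rot [ 0.0032 -0.0053  0.0476]
```

Emit:
jog_arm(
  jaw=[0,0,0,0,0,0,0,0],
  slide=[
    [0,-0.1,1.5],
    [0,-0.1,3],
    [0,-0.1,4.5],
    [0,-0.1,6],
    [0,-0.1,7],
    [0,-0.1,7.2],
    [0,-0.1,7.4],
    [0,-0.1,7.4],
  ],
  rot=[
    [0,0,0],
    [0,0,0],
    [0,0,0],
    [0,0,0],
    [0,0,0],
    [0,0,0],
    [0,0,0],
    [0,0,0],
  ],
)

```text
t: 4.92
tool_pos: [0.5255, 0.0749, 0.116]
orientation: [-0.661, 0.75, -0.0, 0.0]
wrist_force: [0.6, -0.3, 0.7]
gripper_width: 0.006
```

Emit:
jog_arm(
  jaw=[0,0,0,0,0,0,0,0],
  slide=[
    [0,0,0.05],
    [0,0,0.1],
    [0,0,0.15],
    [0,0,0.2],
    [0,0,0.25],
    [0,0,0.3],
    [0,0,0.35],
    [0,0,0.35],
  ],
  rot=[
    [0,0,0],
    [0,0,0],
    [0,0,0],
    [0,0,0],
    [0,0,0],
    [0,0,0],
    [0,0,0],
    [0,0,0],
  ],
)

```text
t: 5.58
tool_pos: [0.5253, 0.076, 0.1074]
orientation: [-0.662, 0.75, -0.0, 0.0]
wrist_force: [-2.0, -0.3, 3.8]
gripper_width: 0.003
```

Contact is at about z=0.1075. I continue gently.

Emit:
jog_arm(
  jaw=[0,0,0,0,0,0],
  slide=[
    [0,0,0.03],
    [0,0,0.06],
    [0,0,0.09],
    [0,0,0.12],
    [0,0,0.15],
    [0,0,0.15],
  ],
  rot=[
    [0,0,0],
    [0,0,0],
    [0,0,0],
    [0,0,0],
    [0,0,0],
    [0,0,0],
  ],
)

```text
t: 6.08
tool_pos: [0.5251, 0.076, 0.1041]
orientation: [-0.662, 0.75, -0.0, -0.0]
wrist_force: [-3.3, 0.4, 7.4]
gripper_width: 0.005
```

Emit:
jog_arm(
  jaw=[0,0,0,0,0,0],
  slide=[
    [0,0,0.03],
    [0,0,0.06],
    [0,0,0.09],
    [0,0,0.12],
    [0,0,0.12],
    [0,0,0.12],
  ],
  rot=[
    [0,0,0],
    [0,0,0],
    [0,0,0],
    [0,0,0],
    [0,0,0],
    [0,0,0],
  ],
)

```text
t: 6.58
tool_pos: [0.5253, 0.076, 0.1039]
orientation: [-0.662, 0.75, -0.0, -0.0]
wrist_force: [-9.3, 0.5, 24.4]
gripper_width: 0.004
```

The near side is down (24 N against a solid stop). I lift and cross to the far mark.

Emit:
jog_arm(
  jaw=[0,0,0,0,0,0,0,0],
  slide=[
    [0,0,-1.5],
    [0,0,-3],
    [0,0,-3.2],
    [0,-1.5,-3.2],
    [0,-3,-3.2],
    [0,-4.4,-3.2],
    [0,-4.4,-3.2],
    [0,-4.4,-3.2],
  ],
  rot=[
    [0,0,0],
    [0,0,0],
    [0,0,0],
    [0,0,0],
    [0,0,0],
    [0,0,0],
    [0,0,0],
    [0,0,0],
  ],
)

```text
t: 7.25
tool_pos: [0.6348, 0.0618, 0.1782]
orientation: [-0.661, 0.75, 0.001, -0.001]
wrist_force: [-0.9, -0.4, 0.2]
gripper_width: 0.005
```

Run:
```python
from h import *
plan([0.6335,0.0602,0.112],-97.6);print(sense()["tool_pos"])
```

```text
slide [0.0707 0.038  2.65  ] rot [ 0.0194 -0.0013  0.0674]
[0.6348 0.0618 0.1782]
```

Emit:
jog_arm(
  jaw=[0,0,0,0,0,0,0,0],
  slide=[
    [0.07,0.04,1],
    [0.07,0.04,2],
    [0.07,0.04,2.5],
    [0.07,0.04,2.6],
    [0.07,0.04,2.65],
    [0.07,0.04,2.7],
    [0.07,0.04,2.75],
    [0.07,0.04,2.75],
  ],
  rot=[
    [0,0,0],
    [0,0,0],
    [0,0,0],
    [0,0,0],
    [0,0,0],
    [0,0,0],
    [0,0,0],
    [0,0,0],
  ],
)

```text
t: 7.92
tool_pos: [0.6339, 0.0606, 0.1127]
orientation: [-0.662, 0.75, -0.001, 0.001]
wrist_force: [-0.7, 0.3, 0.1]
gripper_width: 0.009
```

Emit:
jog_arm(
  jaw=[0,0,0,0,0,0,0,0],
  slide=[
    [0,0,0.04],
    [0,0,0.08],
    [0,0,0.12],
    [0,0,0.16],
    [0,0,0.2],
    [0,0,0.24],
    [0,0,0.24],
    [0,0,0.24],
  ],
  rot=[
    [0,0,0],
    [0,0,0],
    [0,0,0],
    [0,0,0],
    [0,0,0],
    [0,0,0],
    [0,0,0],
    [0,0,0],
  ],
)

```text
t: 8.58
tool_pos: [0.6333, 0.0605, 0.1063]
orientation: [-0.662, 0.75, -0.0, 0.0]
wrist_force: [-1.3, 0.2, 5.4]
gripper_width: 0.003
```

Emit:
jog_arm(
  jaw=[0,0,0,0,0,0,0],
  slide=[
    [0,0,0.04],
    [0,0,0.08],
    [0,0,0.12],
    [0,0,0.16],
    [0,0,0.2],
    [0,0,0.2],
    [0,0,0.2],
  ],
  rot=[
    [0,0,0],
    [0,0,0],
    [0,0,0],
    [0,0,0],
    [0,0,0],
    [0,0,0],
    [0,0,0],
  ],
)

```text
t: 9.17
tool_pos: [0.6335, 0.0605, 0.1033]
orientation: [-0.662, 0.75, -0.0, 0.0]
wrist_force: [-4.7, 0.3, 14.2]
gripper_width: 0.005
```

Emit:
jog_arm(
  jaw=[0,0,0,0],
  slide=[
    [0,0,0.03],
    [0,0,0.06],
    [0,0,0.08],
    [0,0,0.08],
  ],
  rot=[
    [0,0,0],
    [0,0,0],
    [0,0,0],
    [0,0,0],
  ],
)

```text
t: 9.5
tool_pos: [0.6335, 0.0605, 0.1032]
orientation: [-0.662, 0.75, -0.001, 0.0]
wrist_force: [-9.2, -0.7, 21.6]
gripper_width: 0.003
```

Emit:
jog_arm(
  jaw=[0,0,0,0,0,0,0,0],
  slide=[
    [0,0,-1.5],
    [0,0,-3],
    [0,0,-4.5],
    [0,1.5,-6],
    [0,3,-7.8],
    [0,4.4,-7.8],
    [0,4.4,-7.8],
    [0,4.4,-7.8],
  ],
  rot=[
    [0,0,0],
    [0,0,0],
    [0,0,0],
    [0,0,0],
    [0,0,0],
    [0,0,0],
    [0,0,0],
    [0,0,0],
  ],
)

```text
t: 10.17
tool_pos: [0.5226, 0.0749, 0.2961]
orientation: [-0.662, 0.75, -0.001, 0.002]
wrist_force: [-0.1, 0.3, 0.1]
gripper_width: 0.004
```

```bash
python3 lid.py w3.png
python3 - <<'E'
from h import *
# blade from scene: origin & tip guesses
plan([0.43,-0.175,0.20],-67)
E
```

```text
[0.5236 0.0745 0.2946] [ 0.2223 -0.5992  0.1699]
lid 0.86 [0.6024 0.0668 0.0786] ((0.579839289188385, 0.06728664040565491), (0.12407685816287994, 0.16379179060459137), 82.43809509277344)
plane [-0.0003  0.0007  0.0787]
lid_near 0.95 [171.9 256.9] [[0.5272 0.0749 0.083 ]]
lid_far 0.74 [ 82.6 257.7] [[0.6307 0.0613 0.083 ]]
plate_edge 0.94 [146.2 257.9] [[0.5583 0.0699 0.083 ]]
slide [10.3517  2.4871  3.6766] rot [ 0.0199  0.0027 -5.0315]
```

The lid is home and level: top at 78.7 mm, tilt under 0.001. Next I go above the blade handle.

Emit:
jog_arm(
  jaw=[0.5,0.5,0.5,0.5,0.5,0.5,0.5,0.5],
  slide=[
    [10.4,2.5,2],
    [10.4,2.5,2],
    [10.4,2.5,2],
    [10.4,2.5,2],
    [10.4,2.5,2],
    [10.4,2.5,2],
    [10.4,2.5,2],
    [10.4,2.5,2],
  ],
  rot=[
    [0,0,-5],
    [0,0,-5],
    [0,0,-5],
    [0,0,-5],
    [0,0,-5],
    [0,0,-5],
    [0,0,-5],
    [0,0,-5],
  ],
)

```text
t: 11.08
tool_pos: [0.4265, -0.1817, 0.2405]
orientation: [0.831, -0.557, -0.002, 0.002]
wrist_force: [-0.4, 0.4, -1.0]
gripper_width: 0.497
```

```bash
cat > bl.py <<'E'
from h import *
import sys
d=get_image("wrist");save(d,sys.argv[1]);s=sense();print(s["tool_pos"])
for m in masks_of("blade","wrist")[:3]:
    P=deproj(d,np.argwhere(m["mask"]))
    print(m["confidence"],m["pixel"],len(P),np.median(P,0))
    S=P[(P[:,2]>.001)&(P[:,2]<.06)]; H=S[S[:,2]>.04]
    if len(H)>20: print(" handle top",np.median(H,0),len(H),cv2.minAreaRect(H[:,:2].astype(np.float32)))
    L=S[S[:,2]<.012]
    if len(L)>50: print(" blade",cv2.minAreaRect(L[:,:2].astype(np.float32)))
for n,z in [("blade_tip",.0),("blade_grip",.033),("blade",0.)]:
    for m in spot_point(n,"wrist")[:3]: print(n,round(m["confidence"],2),np.array(m["pixel"]),onz(d,m["pixel"],z))
E
python3 bl.py w4.png
```

```text
[ 0.4279 -0.179   0.2411]
0.84 [140.9, 122.9] 1991 [ 0.4048 -0.0084  0.0096]
 handle top [0.4    0.0161 0.0483] 494 ((0.39884284138679504, 0.017756659537553787), (0.014635960571467876, 0.04008101671934128), 8.736454963684082)
 blade ((0.40286004543304443, -0.012905627489089966), (0.028282109647989273, 0.1279614269733429), 10.569793701171875)
0.51 [0.5, 291.6] 45 [ 0.6243 -0.1425  0.0047]
blade_tip 0.63 [ 96. 259.] [[ 0.5147 -0.1478  0.    ]]
blade_tip 0.63 [151.6 176.7] [[ 0.4097 -0.0751  0.    ]]
blade_grip 0.88 [173.  264.7] [[ 0.4326 -0.1892  0.033 ]]
blade_grip 0.81 [132.5  91.1] [[0.3991 0.0186 0.033 ]]
blade 0.89 [168.1 263.2] [[ 0.4327 -0.1879  0.    ]]
blade 0.75 [135.4 107.3] [[0.3953 0.0142 0.    ]]
```

View pics/w4.png

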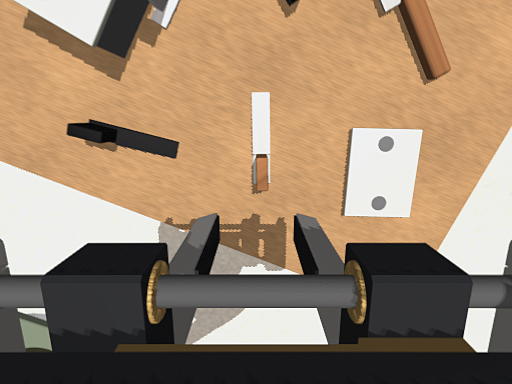

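The blade is at column 261 (tip at row 93, wooden handle top at rows 154-192). The network missed its mask, so I take the points by depth around it.

Run:
```python
from h import *
d=get_image("wrist")
rr,cc=np.mgrid[80:205,235:290];P=deproj(d,np.c_[rr.ravel(),cc.ravel()])
H=P[(P[:,2]>.044)&(P[:,2]<.055)];print(len(H),np.median(H,0),cv2.minAreaRect(H[:,:2].astype(np.float32)))
L=P[(P[:,2]>.0018)&(P[:,2]<.013)];print(len(L),cv2.minAreaRect(L[:,:2].astype(np.float32)),cv2.boxPoints(cv2.minAreaRect(L[:,:2].astype(np.float32))))
```

```text
399 [ 0.4331 -0.186   0.0484] ((0.4325317144393921, -0.18635781109333038), (0.039785102009773254, 0.013215254060924053), 23.178730010986328)
2817 ((0.46499568223953247, -0.1675862967967987), (0.15961916744709015, 0.07319097965955734), 23.15917205810547) [[ 0.3772 -0.1653]
 [ 0.406  -0.2326]
 [ 0.5528 -0.1698]
 [ 0.524  -0.1026]]
```

Run:
```python
from h import *
plan([0.4326,-0.1863,0.039],-66.8)
```

```text
slide [0.4628 0.093  8.1668] rot [-0.0024  0.0032 -0.0389]
```

Emit:
jog_arm(
  jaw=[0.5,0.5,0.5,0.5,0.5,0.5,0.5,0.5],
  slide=[
    [0.46,0.1,0.5],
    [0.46,0.1,2],
    [0.46,0.1,3.5],
    [0.46,0.1,5],
    [0.46,0.1,5.5],
    [0.46,0.1,6],
    [0.46,0.1,6],
    [0.46,0.1,6],
  ],
  rot=[
    [0,0,0],
    [0,0,0],
    [0,0,0],
    [0,0,0],
    [0,0,0],
    [0,0,0],
    [0,0,0],
    [0,0,0],
  ],
)

```text
t: 12.05
tool_pos: [0.4319, -0.1862, 0.0929]
orientation: [0.834, -0.552, -0.001, -0.0]
wrist_force: [0.0, -0.0, 0.1]
gripper_width: 0.498
```

Run:
```python
from h import *
plan([0.4326,-0.1863,0.039],-66.8)
```

```text
slide [ 0.0176 -0.0254  2.1579] rot [ 0.0055  0.0102 -0.0371]
```

Emit:
jog_arm(
  jaw=[0.5,0.5,0.5,0.5,0.5,0.5,0,0],
  slide=[
    [0,0,0.8],
    [0,0,1.4],
    [0,0,1.8],
    [0,0,2.15],
    [0,0,2.15],
    [0,0,2.15],
    [0,0,2.15],
    [0,0,2.15],
  ],
  rot=[
    [0,0,0],
    [0,0,0],
    [0,0,0],
    [0,0,0],
    [0,0,0],
    [0,0,0],
    [0,0,0],
    [0,0,0],
  ],
)

```text
t: 12.72
tool_pos: [0.4324, -0.188, 0.0404]
orientation: [0.833, -0.553, 0.001, 0.0]
wrist_force: [0.2, 0.4, 0.2]
gripper_width: 0.395
```

Emit:
jog_arm(
  jaw=[0,0,0,0,0,0,0,0],
  slide=[
    [0,0,0],
    [0,0,0],
    [0,0,0],
    [0,0,0],
    [0,0,0],
    [0,0,0],
    [0,0,0],
    [0,0,0],
  ],
  rot=[
    [0,0,0],
    [0,0,0],
    [0,0,0],
    [0,0,0],
    [0,0,0],
    [0,0,0],
    [0,0,0],
    [0,0,0],
  ],
)

```text
t: 13.38
tool_pos: [0.4316, -0.1875, 0.0397]
orientation: [0.833, -0.553, 0.0, -0.0]
wrist_force: [-0.9, 1.0, 4.4]
gripper_width: 0.146
```

Emit:
jog_arm(
  jaw=[0,0,0,0,0,0,0,0],
  slide=[
    [0,0,-0.3],
    [0,0,-1],
    [0,0,-2.2],
    [0,0,-3.6],
    [0,0,-5],
    [0,0,-5.6],
    [0,0,-5.6],
    [0,0,-5.6],
  ],
  rot=[
    [0,0,0],
    [0,0,0],
    [0,0,0],
    [0,0,0],
    [0,0,0],
    [0,0,0],
    [0,0,0],
    [0,0,0],
  ],
)

```text
t: 14.05
tool_pos: [0.4317, -0.1877, 0.1799]
orientation: [0.833, -0.553, 0.001, 0.0]
wrist_force: [-0.4, 0.1, -1.4]
gripper_width: 0.147
```

Run:
```python
from h import *
s=sense();print(s["tool_pos"],s["wrist_force"])
plan([0.4204,0.0883,0.17],-97.6)
```

```text
[ 0.4317 -0.1877  0.1799] [-0.4441  0.0869 -1.3604]
slide [-10.3493  -3.8661   0.383 ] rot [-0.0115 -0.0115  5.0734]
```

Emit:
jog_arm(
  jaw=[0,0,0,0,0,0,0,0],
  slide=[
    [-1,-0.4,0],
    [-2.2,-0.8,0],
    [-3.5,-1.3,0],
    [-4.8,-1.8,0],
    [-6.1,-2.3,0],
    [-7.5,-2.8,0],
    [-9,-3.35,0],
    [-10.3,-3.85,0],
  ],
  rot=[
    [0,0,0.6],
    [0,0,1.2],
    [0,0,1.8],
    [0,0,2.4],
    [0,0,3],
    [0,0,3.7],
    [0,0,4.4],
    [0,0,5.07],
  ],
)

```text
t: 14.72
tool_pos: [0.4175, 0.0892, 0.1766]
orientation: [-0.657, 0.753, 0.002, -0.002]
wrist_force: [0.8, 0.5, -1.2]
gripper_width: 0.146
```

Emit:
jog_arm(
  jaw=[0,0,0],
  slide=[
    [0,0,0],
    [0,0,0],
    [0,0,0],
  ],
  rot=[
    [0,0,0],
    [0,0,0],
    [0,0,0],
  ],
)

```text
t: 14.97
tool_pos: [0.4189, 0.0869, 0.1775]
orientation: [-0.659, 0.752, 0.001, -0.002]
wrist_force: [-0.5, -0.5, -1.3]
gripper_width: 0.147
```

```bash
cat > chk.py <<'E'
from h import *
import sys
s=sense();d=get_image("wrist");save(d,sys.argv[1]);print(s["tool_pos"],s["wrist_force"],s["gripper_width"])
tz=s["tool_pos"][2]
o=np.array([.579,.0672]);a=np.radians(-7.6);u=np.array([np.cos(a),np.sin(a)]);v=np.array([-u[1],u[0]])
print("TCP tub xy",(s["tool_pos"][:2]-o)@u,(s["tool_pos"][:2]-o)@v)
rr,cc=np.mgrid[0:300,120:400];P=deproj(d,np.c_[rr.ravel(),cc.ravel()])
t=s["tool_pos"];q=R.from_quat(s["orientation"]).as_matrix()
B=(P-t)@q; B=np.c_[-B[:,1],B[:,0]*-1,-B[:,2]]  # ahead, left, up rel TCP
k=(B[:,0]>24)|((B[:,0]>.024)&(B[:,0]<.094)&(abs(B[:,1])<.02)&(B[:,2]<-.022)&(B[:,2]>-.05)); B=B[k]
print(len(B)); 
# keep top surface: expected upper face z = -0.0397+ (0.003+ (0.095-x)*0.1)
e=B[:,2]-(-.0397+.003+(.095-B[:,0])*.1);k=abs(e)<.012
if k.sum()>50:
    c=np.polyfit(B[k,0],e[k],1);print("n",k.sum(),"z err at x=60mm",np.polyval(c,.06),"pitch err rad",c[0])
    r=cv2.minAreaRect(B[k,:2].astype(np.float32));print(r)
    print("max ahead",np.percentile(B[k,0],99.5))
for n in ["blade_tip","plate_edge"]:
    for m in spot_point(n,"wrist")[:2]: print(n,m["confidence"],m["pixel"],onz(d,m["pixel"],tz-.0397 if n=="blade_tip" else .085))
E
python3 chk.py w5.png; python3 -c "
from h import *
plan([0.4204,0.0883,0.121],-97.6)"
```

```text
[0.4189 0.0869 0.1775] [-0.4749 -0.5065 -1.3451] 0.14655723889257913
TCP tub xy -0.16129255913477586 -0.00164709726937648
4258
n 4258 z err at x=60mm 0.0006619728553350952 pitch err rad -0.00015868029322044987
((0.05904416739940643, 0.0013006897643208504), (0.06998343765735626, 0.021953023970127106), 0.48983341455459595)
max ahead 0.09357267633852089
blade_tip 0.92 [166.7, 404.8] [[ 0.4429 -0.0123  0.1378]]
blade_tip 0.68 [72.3, 256.5] [[0.5124 0.0757 0.1378]]
plate_edge 0.96 [13.5, 254.3] [[0.5602 0.071  0.085 ]]
slide [-0.0984 -0.0056  2.3063] rot [ 0.0146 -0.0051 -0.0168]
```

View pics/w5.png

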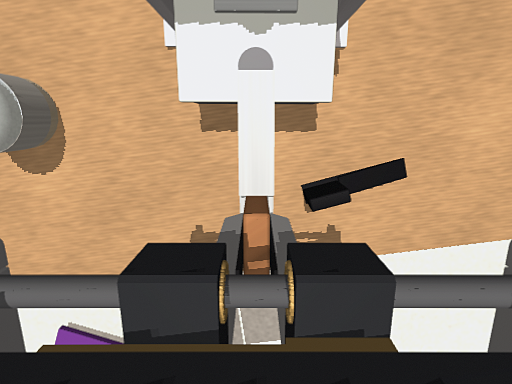

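The blade sits straight and level in the grip, pointing along the lid centreline (tip at about (256,70) in the picture). I lower it to just above the lid.

Emit:
jog_arm(
  jaw=[0,0,0,0,0,0,0,0],
  slide=[
    [-0.07,0,0.8],
    [-0.07,0,1.5],
    [-0.07,0,2],
    [-0.07,0,2.15],
    [-0.07,0,2.25],
    [-0.07,0,2.28],
    [-0.07,0,2.28],
    [-0.07,0,2.28],
  ],
  rot=[
    [0,0,0],
    [0,0,0],
    [0,0,0],
    [0,0,0],
    [0,0,0],
    [0,0,0],
    [0,0,0],
    [0,0,0],
  ],
)

```text
t: 15.78
tool_pos: [0.4214, 0.0887, 0.1233]
orientation: [-0.659, 0.752, -0.001, 0.001]
wrist_force: [0.4, 0.3, -1.4]
gripper_width: 0.145
```

Emit:
jog_arm(
  jaw=[0,0,0,0,0,0],
  slide=[
    [0,0,0.03],
    [0,0,0.06],
    [0,0,0.08],
    [0,0,0.08],
    [0,0,0.08],
    [0,0,0.08],
  ],
  rot=[
    [0,0,0],
    [0,0,0],
    [0,0,0],
    [0,0,0],
    [0,0,0],
    [0,0,0],
  ],
)

```text
t: 16.28
tool_pos: [0.4205, 0.089, 0.1205]
orientation: [-0.659, 0.752, -0.0, 0.0]
wrist_force: [-0.4, -0.4, -2.0]
gripper_width: 0.147
```

Emit:
jog_arm(
  jaw=[0,0,0,0,0],
  slide=[
    [0,-0.3,0.03],
    [0,-0.6,0.06],
    [0,-0.8,0.08],
    [0,-0.8,0.08],
    [0,-0.8,0.08],
  ],
  rot=[
    [0,0,0],
    [0,0,0],
    [0,0,0],
    [0,0,0],
    [0,0,0],
  ],
)

```text
t: 16.7
tool_pos: [0.4408, 0.0862, 0.1183]
orientation: [-0.659, 0.752, 0.0, -0.0]
wrist_force: [0.8, -0.0, -1.3]
gripper_width: 0.149
```

Emit:
jog_arm(
  jaw=[0,0,0,0,0],
  slide=[
    [0,0,0.02],
    [0,0,0.04],
    [0,0,0.04],
    [0,0,0.04],
    [0,0,0.04],
  ],
  rot=[
    [0,0,0],
    [0,0,0],
    [0,0,0],
    [0,0,0],
    [0,0,0],
  ],
)

```text
t: 17.12
tool_pos: [0.4403, 0.0863, 0.1177]
orientation: [-0.659, 0.752, -0.0, 0.0]
wrist_force: [-1.3, -0.1, 2.1]
gripper_width: 0.147
```

Emit:
jog_arm(
  jaw=[0,0,0,0,0,0,0,0],
  slide=[
    [0,0,-0.015],
    [0,-0.2,-0.015],
    [0,-0.4,-0.015],
    [0,-0.6,-0.015],
    [0,-0.8,-0.015],
    [0,-1.0,-0.015],
    [0,-1.2,-0.015],
    [0,-1.4,-0.015],
  ],
  rot=[
    [0,0,0],
    [0,0,0],
    [0,0,0],
    [0,0,0],
    [0,0,0],
    [0,0,0],
    [0,0,0],
    [0,0,0],
  ],
)

```text
t: 17.78
tool_pos: [0.4757, 0.0816, 0.1177]
orientation: [-0.659, 0.752, 0.0, -0.0]
wrist_force: [-0.1, 0.3, 0.4]
gripper_width: 0.15
```

Emit:
jog_arm(
  jaw=[0,0,0,0,0,0],
  slide=[
    [0,-0.15,0],
    [0,-0.3,0],
    [0,-0.45,0],
    [0,-0.6,0],
    [0,-0.6,0],
    [0,-0.6,0],
  ],
  rot=[
    [0,0,0],
    [0,0,0],
    [0,0,0],
    [0,0,0],
    [0,0,0],
    [0,0,0],
  ],
)

```text
t: 18.28
tool_pos: [0.4901, 0.0796, 0.1177]
orientation: [-0.659, 0.752, 0.0, -0.0]
wrist_force: [-1.0, 0.4, -1.5]
gripper_width: 0.143
```

The tip is about 25 mm under the plate. I continue in small steps and watch the drag.

Emit:
jog_arm(
  jaw=[0,0,0,0,0,0],
  slide=[
    [0,-0.1,0],
    [0,-0.2,0],
    [0,-0.3,0],
    [0,-0.4,0],
    [0,-0.4,0],
    [0,-0.4,0],
  ],
  rot=[
    [0,0,0],
    [0,0,0],
    [0,0,0],
    [0,0,0],
    [0,0,0],
    [0,0,0],
  ],
)

```text
t: 18.78
tool_pos: [0.5, 0.0783, 0.1177]
orientation: [-0.659, 0.752, 0.0, -0.0]
wrist_force: [-0.2, 0.6, -1.7]
gripper_width: 0.148
```

Emit:
jog_arm(
  jaw=[0,0,0,0,0],
  slide=[
    [0,-0.1,0],
    [0,-0.2,0],
    [0,-0.2,0],
    [0,-0.2,0],
    [0,-0.2,0],
  ],
  rot=[
    [0,0,0],
    [0,0,0],
    [0,0,0],
    [0,0,0],
    [0,0,0],
  ],
)

```text
t: 19.2
tool_pos: [0.5048, 0.0777, 0.1177]
orientation: [-0.659, 0.752, 0.0, -0.0]
wrist_force: [0.3, 0.1, -1.5]
gripper_width: 0.146
```

Emit:
jog_arm(
  jaw=[0,0,0,0,0],
  slide=[
    [0,-0.1,0],
    [0,-0.2,0],
    [0,-0.2,0],
    [0,-0.2,0],
    [0,-0.2,0],
  ],
  rot=[
    [0,0,0],
    [0,0,0],
    [0,0,0],
    [0,0,0],
    [0,0,0],
  ],
)

```text
t: 19.62
tool_pos: [0.5093, 0.0771, 0.1177]
orientation: [-0.659, 0.752, 0.0, -0.0]
wrist_force: [-3.9, 0.6, 2.6]
gripper_width: 0.145
```

Emit:
jog_arm(
  jaw=[0,0,0,0,0],
  slide=[
    [0,-0.1,0],
    [0,-0.2,0],
    [0,-0.2,0],
    [0,-0.2,0],
    [0,-0.2,0],
  ],
  rot=[
    [0,0,0],
    [0,0,0],
    [0,0,0],
    [0,0,0],
    [0,0,0],
  ],
)

```text
t: 20.03
tool_pos: [0.5133, 0.0767, 0.1178]
orientation: [-0.659, 0.752, 0.001, -0.001]
wrist_force: [-6.9, 1.1, 3.6]
gripper_width: 0.146
```

Emit:
jog_arm(
  jaw=[0,0,0,0,0],
  slide=[
    [0,-0.1,-0.005],
    [0,-0.2,-0.01],
    [0,-0.2,-0.01],
    [0,-0.2,-0.01],
    [0,-0.2,-0.01],
  ],
  rot=[
    [0,0,0],
    [0,0,0],
    [0,0,0],
    [0,0,0],
    [0,0,0],
  ],
)

```text
t: 20.45
tool_pos: [0.5171, 0.0762, 0.1177]
orientation: [-0.659, 0.752, 0.002, -0.002]
wrist_force: [-8.8, 1.0, 4.9]
gripper_width: 0.147
```

Run:
```python
from h import *
s=sense();print(s["tool_pos"],s["wrist_force"])
for c in ["wrist","side","scene"]:
    d=get_image(c)
    if c=="wrist": save(d,"w6.png")
    if c=="side": cv2.imwrite("pics/s6.png",cv2.resize(d["image"][120:220,210:330,::-1],None,fx=6,fy=6))
    for m in masks_of("lid",c)[:3]:
        P=deproj(d,np.argwhere(m["mask"]));Q=P[abs(P[:,2]-.08)<.006]
        if len(Q)>500 and abs(np.median(Q[:,0])-.58)<.06 and abs(np.median(Q[:,1])-.07)<.05:
            A=np.c_[Q[:,:2]-[.579,.067],np.ones(len(Q))];print(c,"plane",np.linalg.lstsq(A,Q[:,2],rcond=None)[0],len(Q))
```

```text
[0.5171 0.0762 0.1177] [-8.8192  0.9803  4.9194]
wrist plane [0.0007 0.0004 0.0786] 31349
side plane [0.0016 0.0033 0.0795] 714
scene plane [-0.0017 -0.001   0.0784] 1410
```

View pics/w6.png

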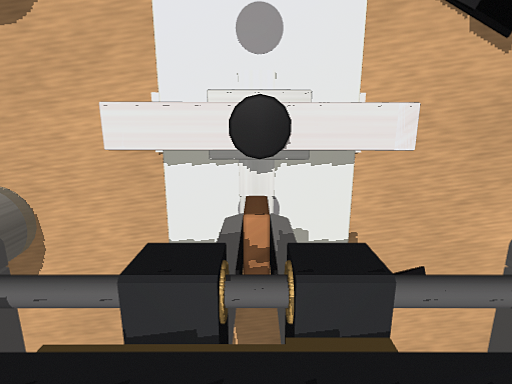

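The blade is straight under the plate (column 257) with drag rising, and the lid is still level. One last small step, easing the lean on the lid.

Emit:
jog_arm(
  jaw=[0,0,0,0,0,0,0,0],
  slide=[
    [0,-0.08,-0.01],
    [0,-0.16,-0.02],
    [0,-0.16,-0.02],
    [0,-0.16,-0.02],
    [0,-0.16,-0.02],
    [0,-0.16,-0.02],
    [0,-0.16,-0.02],
    [0,-0.16,-0.02],
  ],
  rot=[
    [0,0,0],
    [0,0,0],
    [0,0,0],
    [0,0,0],
    [0,0,0],
    [0,0,0],
    [0,0,0],
    [0,0,0],
  ],
)

```text
t: 21.42
tool_pos: [0.52, 0.0758, 0.1177]
orientation: [-0.659, 0.752, 0.003, -0.003]
wrist_force: [-10.2, 1.2, 4.9]
gripper_width: 0.149
```

Run:
```python
from h import *
d=get_image("wrist");s=sense();print(s["wrist_force"],s["tool_pos"],np.abs(s["joint_velocities"]).max())
P=deproj(d,np.argwhere(np.ones((384,512))));t=np.array(s["tool_pos"])
a=np.radians(-7.6);u=np.array([np.cos(a),np.sin(a)]);v=np.array([-u[1],u[0]])
X=(P[:,:2]-t[:2])@u;Y=(P[:,:2]-t[:2])@v;Z=P[:,2]
k=(abs(Y)<.006)&(abs(X)<.03)&(abs(Z-.126)<.008);c=np.polyfit(X[k],Z[k],1);print("handle top n",k.sum(),"X",X[k].min(),X[k].max(),"slope,z",c)
k=(abs(Y)<.009)&(X>.023)&(X<.04)&(Z>.079)&(Z<.095);c=np.polyfit(X[k],Z[k],1);print("blade face n",k.sum(),"slope",c,"expect z at .03:",.078+.003+.0065,np.polyval(c,.03),X[k].max())
```

```text
[-10.9873   1.7195   5.2628] [0.52   0.0758 0.1177] 0.0017061797978599877
handle top n 1514 X -0.013190434526035816 0.020633635652024945 slope,z [-0.0516  0.1266]
blade face n 780 slope [-0.0957  0.091 ] expect z at .03: 0.08750000000000001 0.088142124376926 0.03974086460075811
```

Run:
```python
from h import *
d=get_image("wrist");s=sense();print(s["wrist_force"])
P=deproj(d,np.argwhere(np.ones((384,512))));t=np.array(s["tool_pos"])
a=np.radians(-7.6);u=np.array([np.cos(a),np.sin(a)]);v=np.array([-u[1],u[0]])
X=(P[:,:2]-t[:2])@u;Y=(P[:,:2]-t[:2])@v;Z=P[:,2]
for lo in np.arange(-.014,.021,.004):
    k=(abs(Y)<.005)&(X>lo)&(X<lo+.004)&(abs(Z-.126)<.008);print(lo,k.sum(),np.median(Z[k]) if k.any() else None)
for lo in np.arange(.022,.046,.003):
    k=(abs(Y)<.008)&(X>lo)&(X<lo+.003)&(abs(Z-.088)<.006);print(lo,k.sum(),np.median(Z[k]) if k.any() else None)
```

```text
[-10.7243   2.3585   4.4297]
-0.014 96 0.12648584816053543
-0.01 127 0.12666201903138982
-0.006 135 0.1266513190765456
-0.002 141 0.12667570992080926
0.002 143 0.126624445803336
0.006 144 0.12663020407632514
0.01 150 0.12657463747969327
0.014 147 0.1266530770391096
0.018000000000000002 178 0.1250227721867117
0.022 123 0.08881791047009233
0.024999999999999998 123 0.08837628492154373
0.027999999999999997 120 0.08837263900995065
0.030999999999999996 121 0.08795458287926675
0.033999999999999996 129 0.08764223916199251
0.03699999999999999 120 0.08726217303182655
0.039999999999999994 14 0.09303226658713863
0.043 0 None
```

The handle top is level to within 0.2 mm, the arm is still, and the push is about 11 N. I hand in.

```bash
python3 -c "
from bench import sign_off;print(sign_off())"
```

```text
the job is handed in; nothing more can be done
None
```

I pressed the lid home on both sides and slid the steel blade in flat under the clamp plate. I handed in at about 21.5 s with the blade still held in place; sign-off reports no verdict.

**Lid:** I pressed the near mark to 24 N and the far mark to 22 N, each against a solid stop. The lid top came down from 83.6 to 78.7 mm. Its tilt was below 0.001 rad, and the wrist camera still showed it level (78.6 mm) with the blade in, just before the last 4 mm step.

**Blade:** I took the wooden-handled blade and left both black look-alikes alone. It went in along the tub's middle line, and the drag rose smoothly.

**Last checks:**
- The push was about 10 to 11 N, inside the snug range of 8 to 16 N.
- From the depth after drag began, I estimate the plate is lifted about 1 to 1.5 mm, and the tip is about 55 mm past the plate edge. I did not measure either directly.
- The handle top is level to 0.2 mm and the arm was still.

**Checks that disagreed:**
- The first fit of the handle top showed a 0.05 rad tilt. That came from points on the handle's front face and went away once I left them out.
- The vertical force on the tool was 4 to 5 N upward, so the blade leans on the lid slightly more than "lightly".

I did not measure the bystanders again at the end, but no move came near them.

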